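Lay out a set of forming bucks on the vacuum-former platen

ROBOT

A 6-joint arm with a two-finger parallel gripper is mounted at the origin on the work surface. World frame = base frame: x ahead of the robot, y to its left, z up, the work surface at z = 0. Lengths are in m, angles in rad, forces in N, time in s.
With the tool pointing down it reaches from about 0.3 to 0.825 m from the base axis. Payload 5.4 kg.
Tool frame: the origin (TCP) lies on the centre line of the jaws, within the pads' length; the fingertips stand nose_length ahead of it and the grasp point (between the pads) lies 3 mm ahead of it (nose_length is the distance from the TCP to the fingertips, in m); z points along the fingers, y is the line along which they close (so a half turn about z gives the same grasp; the last joint's range is limited). The gripper opens to 92 mm and grips with 3 to 60 N. Pads are 20 mm wide; open, the fingers measure 128 mm over their backs; the gripper's body (75 mm by 189 mm) begins 69 mm behind the grasp point.
Start: joints at [-1.499, 0.158, 1.597, -0, 1.386, -0.21], TCP at [0.16, -0.552, 0.237] pointing down, gripper open.
Joint ranges: [-2.91, 2.91], [-0.94, 2.29], [0.18, 2.7], [-1.29, 4.43], [0.17, 2.64], [-3, 3]. Speed limits (rad/s): [2.57, 2.57, 3.14, 3.14, 3.14, 3.14].

INTERFACE

Orientations are given as a 3x3 rotation matrix whose columns are the frame's x, y, z axes.
In Python, from cell import * gives the robot as it stands. The module is installed in compiled form; this text tells all that it offers.
- The arm moves only by the shell command python3 -m inch 'ROWS' [OPENING] [FORCE]. ROWS is JSON, a list of rows, each an object with "slide": the shift along the tool's x, y, z in m, a list of three; "twist": the turn, a rotation vector about the tool's x, y, z in rad, a list of three. In form: [{"slide": [tx, ty, tz], "twist": [rx, ry, rz]}, ...]. A call has 1 to 12 rows; each row shifts and turns the commanded pose from where the row before left it, along the tool's axes as they then stand; what a row does not reach is not made up. A row lasts 1/12 s, in which the tool goes at most 41.7 mm and 7.16 degrees, less where a joint would pass 70% of its speed; a pose out of reach is approached as far as the arm can. A call with a gripper value outside its range is refused whole. OPENING is the finger opening in m, from 0 to 0.0919, set as the call begins (- or left out, the last holds). The fingers move at their own pace and stop on an object; FORCE is the grip in N (left out, the last holds). Time passes only in rows, so rows that do not move let the fingers close. It gives the time, the measured TCP pose, the force, the opening and the grip force at its end, in the units of the state.
- state(): the state, without advancing time (a new reading comes with each control period).
- grab_frame(name): name is "side" or "top" or "wrist"; returns the picture (480x640x3 uint8, red, green, blue); there is no depth.
- camera_model(name): a dict with "mtx" (3x3 intrinsics, pixels), "R" (3x3) and "t" (3): a world point X has camera coordinates R X + t; the wrist camera has in their place "T_tool_cam" (4x4, takes a point from camera to tool coordinates, whose origin is the TCP and whose axes are the flange's). Camera axes: x right, y down, z forward; pixel columns grow to the right and rows downward; lengths in m; the calibration is good to about 2 mm. A picture is of the moment at which its call begins: read the wrist's pose just before it. camera_model takes no time and is no camera call.
- finish_job(): hands the job in; it is judged then, once.
The state is a dict: "time": time; "qpos": joint angles; "joint_velocities": joint speeds; "effort": joint torques, N m; "tool_pos": TCP position; "eef_rot": TCP orientation; "contact_force": force on the tool from outside, world axes, zero at the start; "wrist_torque": the same for the moment, N m; "finger_gap": opening from 0.0 (shut) to 1.0 (fully open); "finger_force": force on a finger pad.
Only numpy, scipy, OpenCV 4.12 (cv2) and the standard library are available. Lean on these libraries where they do the work, as an engineer would, in place of code of your own. Each camera call takes 0.05 s, during which the arm holds its last target. There are 200 camera calls.

TASK

Set out the grey forming bucks on the perforated platen around the tray buck screwed to it, leaving gaps of about 25 mm so that the sheet will not web: in one straight line out from the middle of the tray's long-pocket side stand first the small square buck and then the bar buck, the bar parallel to that side, so that the square one is midway between tray and bar. On the opposite side, the one with the three small pockets, stand the wide round buck in the middle with the same gap, and put the small cap buck centred on top of it. Everything stands upright and is let go; do not knock over or push away the tape roll, the glue jar or the filler tin.

Things in the scene. Friction and masses are not known exactly. Their poses are not given: they have to be found in the camera images.
- platen: Fixed flat square plate of dark perforated steel with a white border, 320 x 320 mm, 10 mm thick, lying on the bench; its flat top (border included) is 10 mm above the bench. Origin: centre of the underside; x and y parallel to its edges, z up.
- tray_buck: Fixed grey block 70 x 70 mm, 38 mm high, screwed to the platen near its middle, in any direction of yaw. Seen from above it has one long pocket (25 x 55 mm, length along y) near its +x side, and a row of three small square pockets (15 mm) near its -x side. Origin: centre of the underside (on the platen's top); x points from the small pockets to the long pocket, y along the long pocket, z up. The sides are 35 mm from the origin.
- bar_buck: Loose grey bar 76 mm long (x), 28 mm wide (y), 32 mm high, upright sides, edges rounded 3 mm, about 65 g. Origin: centre of the underside; z up.
- square_buck: Loose grey upright square block 30 x 30 mm, 36 mm high, sides along x and y, about 35 g. Origin: centre of the underside; z up.
- round_buck: Loose grey wide disc, 60 mm in diameter, 30 mm high, flat top with a ring of small vent holes, about 85 g. Origin: centre of the underside; z up.
- cap_buck: Loose grey small disc, 36 mm in diameter, 26 mm high, flat top, about 30 g. Origin: centre of the underside; z up.
- tape_roll: Bystander: loose roll of cream paper tape lying flat, a ring 72 mm outside, 52 mm inside, 24 mm high. Leave it be. Origin: centre of the underside; z up.
- glue_jar: Bystander: loose amber glass jar with a black cap, 52 mm in diameter, 65 mm high. Leave it be. Origin: centre of the underside; z up.
- filler_tin: Bystander: loose green-painted tin with a brass-coloured lid, 60 mm in diameter, 58 mm high. Leave it be. Origin: centre of the underside; z up.
Mind the look-alikes: they are no part of the job. What is shaped like the round_buck but orange or pink is not meant.

How it is judged:
At the end, for the whole second after the job is handed in: In the tray frame (mm): square at x 75, y 0 (+-12); bar at x 129, y 0 (+-15), parallel within 0.25 rad; round at x -90, y 0 (+-12); all upright on the platen. Cap upright on the round buck, centred within 8 mm. Heights within 4 mm, tilt under 0.1 rad; all released, at rest (x of bar_buck in the frame of tray_buck between 0.114 and 0.144 m and y of bar_buck in the frame of tray_buck between -0.015 and 0.015 m and height (world z) of bar_buck between 0.006 and 0.014 m and angle between each of bar_buck, square_buck, round_buck, cap_buck's own z axis and vertical below 0.1 rad and angle between the x axis of bar_buck and the y axis of tray_buck, either way round below 0.25 rad and x of square_buck in the frame of tray_buck between 0.063 and 0.087 m and y of square_buck in the frame of tray_buck between -0.012 and 0.012 m and height (world z) of square_buck between 0.006 and 0.014 m and x of round_buck in the frame of tray_buck between -0.102 and -0.078 m and y of round_buck in the frame of tray_buck between -0.012 and 0.012 m and height (world z) of round_buck between 0.006 and 0.014 m and horizontal distance between cap_buck and round_buck below 0.008 m and height (world z) of cap_buck between 0.036 and 0.044 m and linear speed of each of bar_buck, square_buck, round_buck, cap_buck below 0.02 m/s); the robot touches nothing.
It fails at once if the tape roll is knocked over or pushed more than 30 mm (distance of tape_roll from where it was at the start of the episode above 0.03 m or angle between tape_roll's own z axis and vertical above 0.5 rad).
It fails at once if the glue jar is knocked over or pushed more than 30 mm (distance of glue_jar from where it was at the start of the episode above 0.03 m or angle between glue_jar's own z axis and vertical above 0.5 rad).
It fails at once if the filler tin is knocked over or pushed more than 30 mm (distance of filler_tin from where it was at the start of the episode above 0.03 m or angle between filler_tin's own z axis and vertical above 0.5 rad).
It also fails if it takes over 106 s, if anything falls off the work surface, if the arm or the gripper's body presses on something with over 40 N, if the wrist force passes 120 N, or if a joint passes its speed limit or range.

## Working session

There is one attempt and no reset: what is moved stays moved. The work goes in short steps, Python scripts to look and compute and a shell command to move; the robot and the scene stay as the last step left them, time stands still between calls to the robot, and variables do not carry over. Pictures are saved under pics/ and viewed, at most 14 in all, crops included, and the job is handed in when it is done.

```bash
mkdir -p pics; python3 - <<'E'
from cell import *
import cv2,numpy as np
for n in("top","side"):
    cv2.imwrite(f"pics/{n}0.png",grab_frame(n)[:,:,::-1])
    m=camera_model(n);print(n,m)
m=camera_model("wrist");print(m)
s=state();print(s)
E
```

```text
top {'mtx': array([[497.51618244,   0.        , 312.02234753],
       [  0.        , 497.51618244, 229.28110269],
       [  0.        ,   0.        ,   1.        ]]), 'R': array([[ 0.02823638, -0.99945935, -0.01684401],
       [-0.99603217, -0.02670887, -0.08489142],
       [ 0.08439564,  0.01917421, -0.99624782]]), 't': array([0.00667841, 0.44538547, 0.96816914])}
side {'mtx': array([[476.83496647,   0.        , 320.84924882],
       [  0.        , 476.83496647, 237.12539196],
       [  0.        ,   0.        ,   1.        ]]), 'R': array([[-0.99528417, -0.09372467,  0.02500208],
       [-0.06999366,  0.51545027, -0.85405615],
       [ 0.0671588 , -0.85177856, -0.51957963]]), 't': array([0.44345277, 0.05525167, 1.04144497])}
{'mtx': array([[412.1437035 ,   0.        , 325.19563478],
       [  0.        , 412.1437035 , 247.80141103],
       [  0.        ,   0.        ,   1.        ]]), 'T_tool_cam': array([[ 7.46754415e-04, -9.57889654e-01, -2.87135602e-01,
         8.04046836e-02],
       [ 9.99999707e-01,  7.63461979e-04,  5.37789992e-05,
         5.31695336e-04],
       [ 1.67702
[... 274 characters left out ...]
0, -2.10096314e-01]), 'joint_velocities': array([-0.00153229, -0.00194383, -0.00406483,  0.00130335,  0.00099064,
        0.00010359]), 'effort': array([ 5.31139976e-04, -3.86495733e+01, -3.22963464e+01,  7.02304440e-02,
        3.38475709e-02, -6.40864914e-05]), 'tool_pos': array([ 0.15983588, -0.55177255,  0.23572294]), 'eef_rot': array([[ 9.60552757e-01,  2.78097784e-01, -1.54150330e-04],
       [ 2.78097633e-01, -9.60551285e-01,  1.71354273e-03],
       [ 3.28463140e-04, -1.68881704e-03, -9.99998520e-01]]), 'contact_force': array([ 0.16690728, -0.06188251,  0.46395356]), 'wrist_torque': array([-0.02588524,  0.00326579, -0.02199554]), 'finger_force': 0.0, 'finger_gap': 1.0023493030821415}
```

View pics/top0.png

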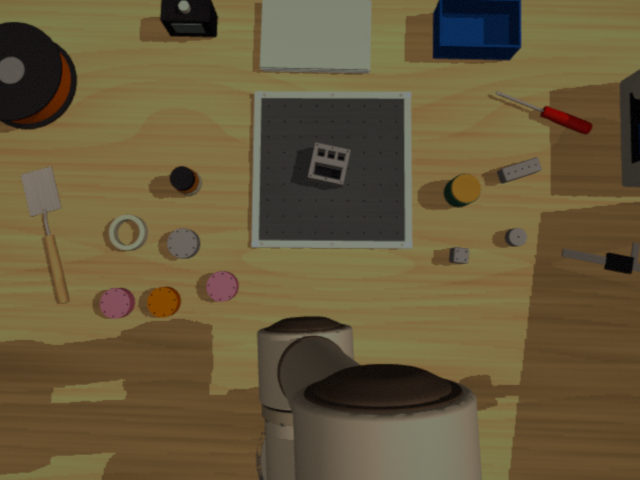

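View pics/side0.png

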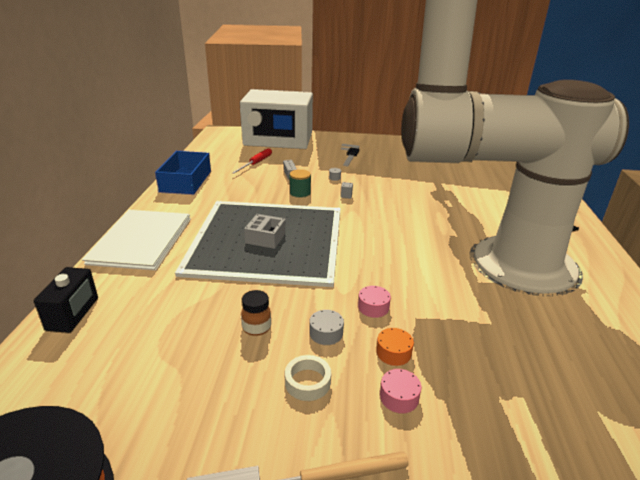

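The top view shows these candidates:
- **Round buck:** grey disc at (183,244). The look-alikes are pink at (116,303) and (222,287), and orange at (164,301).
- **Cap:** (515,237).
- **Square:** (459,256), not the tray at (330,164).
- **Bar:** (519,170).
- **Bystanders:** tape (127,233), jar (184,181), tin (463,190).

The tray's three small pockets face the far side (+x world), and its long pocket faces the robot.

```bash
cat > h.py <<'E'
from cell import *
import cv2,numpy as np
def cam(n,s=None):
    m=camera_model(n)
    if n!="wrist": return m["mtx"],m["R"].T,-m["R"].T@m["t"]
    T=m["T_tool_cam"];R=s["eef_rot"]
    return m["mtx"],R@T[:3,:3],R@T[:3,3]+s["tool_pos"]
def ray(c,px,z):
    K,R,C=c
    px=np.atleast_2d(px).astype(float)
    d=(R@np.linalg.inv(K)@np.c_[px,np.ones(len(px))].T).T
    return (C+d*((z-C[2])/d[:,2])[:,None])[:,:2]
def look(n,name):
    s=state();im=grab_frame(n);cv2.imwrite(f"pics/{name}.png",im[:,:,::-1]);return cam(n,s),im
def go(x,y,z=None,yaw=None):
    "moves in tool axes: slide to (x,y,z), twist so tool y lies at world yaw (mod pi)"
    s=state();R=s["eef_rot"];p=s["tool_pos"]
    t=np.array([x,y,p[2] if z is None else z])
    out=(R.T@(t-p)*1000).round(1)
    w=None
    if yaw is not None:
        cur=np.arctan2(R[1,1],R[0,1]);d=(yaw-cur+np.pi/2)%np.pi-np.pi/2
        w=(-d).round(3)
    print("slide mm",out,"twist z",w,"q6",s["qpos"][5].round(2),"tilt",(R[:2,2]).round(4))
def grey(im,lo=60,smax=60):
    h=cv2.cvtColor(im,cv2.COLOR_RGB2HSV)
    return ((h[...,1]<smax)&(h[...,2]>lo)).astype(np.uint8)*255
def blobs(m,amin):
    cs,_=cv2.findContours(m,cv2.RETR_EXTERNAL,cv2.CHAIN_APPROX_NONE)
    return [c for c in cs if cv2.contourArea(c)>amin]
E
python3 - <<'E'
from h import *
im=cv2.imread("pics/top0.png")[:,:,::-1].copy();c=cam("top")
for n,px,z in[("round",(183,243),.03),("cap",(515,237),.026),("sq",(459,255),.036),("bar",(519,169),.032),("tray",(330,163),.048),("tape",(127,233),.024),("jar",(180,179),.065),("tin",(466,187),.058)]:
    print(n,ray(c,px,z)[0].round(3))
for b in blobs(grey(im),60):
    (x,y),wh,a=cv2.minAreaRect(b);print((round(x),round(y)),np.round(wh),round(a))
tiles=[cv2.resize(im[y-30:y+30,x-40:x+40],(400,300),interpolation=cv2.INTER_CUBIC) for x,y in[(183,244),(330,164),(459,245),(515,205)]]
cv2.imwrite("pics/c0.png",np.vstack([np.hstack(tiles[:2]),np.hstack(tiles[2:])])[:,:,::-1])
E
```

```text
round [0.41  0.272]
cap [ 0.44  -0.378]
sq [ 0.401 -0.267]
bar [ 0.574 -0.384]
tray [ 0.573 -0.013]
tape [0.427 0.386]
jar [0.531 0.274]
tin [ 0.531 -0.273]
(422, 448) [67. 87.] 86
(327, 334) [26. 10.] 19
(584, 256) [43.  7.] 11
(460, 255) [14. 15.] 90
(635, 257) [27.  7.] 87
(184, 243) [28. 31.] 90
(517, 236) [17. 17.] 72
(127, 232) [34. 34.] 90
(43, 202) [65. 31.] 77
(521, 169) [13. 37.] 72
(332, 169) [161. 157.] 0
(12, 70) [26. 23.] 90
(315, 36) [ 72. 110.] 90
(184, 6) [13. 10.] 45
```

View pics/c0.png

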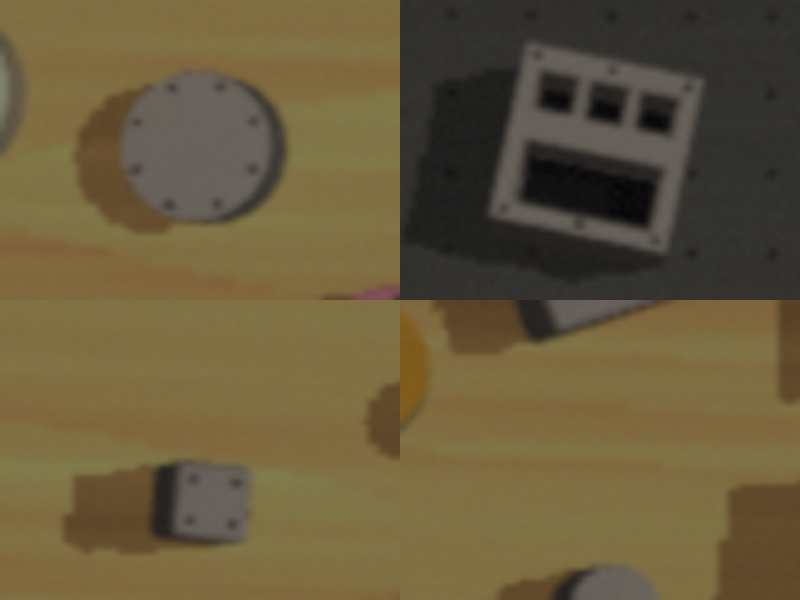

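The crop confirms the choices: the grey round with its vent ring, the tray corners (small pockets at top), the square and the cap's edge. I'll start with the bar, looking at it with the wrist camera on the way.

```bash
python3 - <<'E'
from h import *
c=cam("top")
p=ray(c,np.array([(315.4,142.4),(350.8,149.6),(343.2,184.6),(308,177.4)])-.4,.048)
o=p.mean(0);ex=(p[2]+p[3]-p[0]-p[1]);ex/=np.linalg.norm(ex);ey=np.array([-ex[1],ex[0]])
print(p.round(4),"o",o.round(4),"yaw",np.arctan2(ex[1],ex[0]),[np.linalg.norm(p[i]-p[i-1]).round(4) for i in range(4)])
for n,d in[("sq",.075),("bar",.129),("round",-.09)]:print(n,(o+d*ex).round(4))
go(.574,-.384,.20,.38)
E
```

```text
[[ 0.6139  0.0174]
 [ 0.6012 -0.052 ]
 [ 0.5319 -0.0388]
 [ 0.5443  0.0298]] o [ 0.5728 -0.0109] yaw 2.958974513606295 [np.float64(0.0707), np.float64(0.0706), np.float64(0.0706), np.float64(0.0698)]
sq [0.4991 0.0027]
bar [0.446  0.0125]
round [ 0.6613 -0.0272]
slide mm [444.5 -45.9  35.9] twist z 1.473 q6 -0.21 tilt [-0.0002  0.0017]
```

```bash
python3 -m inch '[{"slide":[0.037,-0.004,0.003],"twist":[0,0,0]},{"slide":[0.037,-0.004,0.003],"twist":[0,0,0]},{"slide":[0.037,-0.004,0.003],"twist":[0,0,0]},{"slide":[0.037,-0.004,0.003],"twist":[0,0,0]},{"slide":[0.037,-0.004,0.003],"twist":[0,0,0]},{"slide":[0.037,-0.004,0.003],"twist":[0,0,0]},{"slide":[0.037,-0.004,0.003],"twist":[0,0,0]},{"slide":[0.037,-0.004,0.003],"twist":[0,0,0]},{"slide":[0.037,-0.004,0.003],"twist":[0,0,0]},{"slide":[0.037,-0.004,0.003],"twist":[0,0,0]},{"slide":[0.037,-0.004,0.003],"twist":[0,0,0]},{"slide":[0.037,-0.004,0.003],"twist":[0,0,0]}]'
python3 -m inch '[{"slide":[0,0,0],"twist":[0,0,0.122]},{"slide":[0,0,0],"twist":[0,0,0.122]},{"slide":[0,0,0],"twist":[0,0,0.122]},{"slide":[0,0,0],"twist":[0,0,0.122]},{"slide":[0,0,0],"twist":[0,0,0.122]},{"slide":[0,0,0],"twist":[0,0,0.122]},{"slide":[0,0,0],"twist":[0,0,0.122]},{"slide":[0,0,0],"twist":[0,0,0.122]},{"slide":[0,0,0],"twist":[0,0,0.122]},{"slide":[0,0,0],"twist":[0,0,0.122]},{"slide":[0,0,0],"twist":[0,0,0.122]},{"slide":[0,0,0],"twist":[0,0,0.122]}]'
python3 -m inch '[{"slide":[0,0,0],"twist":[0,0,0]},{"slide":[0,0,0],"twist":[0,0,0]}]'
python3 - <<'E'
from h import *
c,im=look("wrist","w1")
go(.574,-.384,.20,.38)
for b in blobs(grey(im),800):
    r=cv2.minAreaRect(b);print(np.round(r[0]),np.round(r[1]),round(r[2]))
E
```

```text
time: 1.1
tool_pos: [0.5744, -0.3814, 0.1998]
eef_rot: [[0.961, 0.278, -0.001], [0.278, -0.961, 0.001], [-0.001, -0.001, -1.0]]
contact_force: [-0.5, -1.0, -0.1]
finger_gap: 1.0
finger_force: 0.0
time: 2.1
tool_pos: [0.5727, -0.3825, 0.1998]
eef_rot: [[0.373, -0.928, -0.001], [-0.928, -0.373, 0.001], [-0.001, 0.001, -1.0]]
contact_force: [-0.5, 0.1, -1.0]
finger_gap: 1.002
finger_force: 0.0
time: 2.27
tool_pos: [0.5728, -0.3825, 0.2]
eef_rot: [[0.382, -0.924, -0.001], [-0.924, -0.382, 0.001], [-0.001, 0.0, -1.0]]
contact_force: [-0.6, 0.2, 0.2]
finger_gap: 1.001
finger_force: 0.0
slide mm [ 1.8 -0.5  0.1] twist z 0.012 q6 1.99 tilt [-0.0006  0.0006]
[513. 435.] [143.  40.] 1
[230. 447.] [ 64. 325.] 90
```

View pics/w1.png

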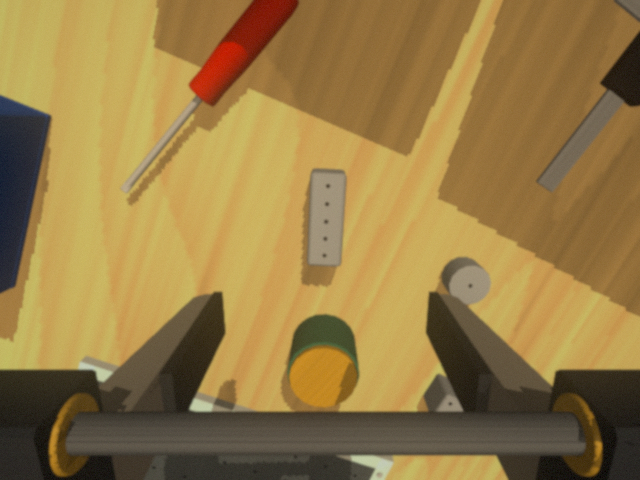

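The wrist view shows the bar's top centre (middle dot) at (326,221), with its long axis from (327.5,186) to (324,255). The tin is at (323,365), the cap at (470,282) and the square at (447,397). The fingertips sit about 22 mm ahead of the TCP.

```bash
python3 - <<'E'
from h import *
s=state();c=cam("wrist",s)
p=ray(c,[(326,221),(327.5,186),(324,255)],.032);d=p[1]-p[2]
print(p.round(4),"cap",ray(c,(470,282),.026))
yaw=np.arctan2(d[1],d[0])+np.pi/2
print(np.linalg.norm(d)); go(*p[0],.025,yaw)
E
```

```text
[[ 0.5746 -0.3913]
 [ 0.5841 -0.4171]
 [ 0.5654 -0.3647]] cap [[ 0.44260087 -0.38783769]]
0.055635718076302014
slide mm [  8.9   1.7 175.1] twist z 0.048 q6 1.99 tilt [-0.0006  0.0006]
```

```bash
python3 -m inch '[{"slide":[0.009,0.002,0.015],"twist":[0,0,0]},{"slide":[0,0,0.025],"twist":[0,0,0.048]},{"slide":[0,0,0.025],"twist":[0,0,0]},{"slide":[0,0,0.025],"twist":[0,0,0]},{"slide":[0,0,0.02],"twist":[0,0,0]},{"slide":[0,0,0.02],"twist":[0,0,0]},{"slide":[0,0,0.02],"twist":[0,0,0]},{"slide":[0,0,0.015],"twist":[0,0,0]},{"slide":[0,0,0.01],"twist":[0,0,0]},{"slide":[0,0,0],"twist":[0,0,0]}]' 0.06 15
python3 -m inch '[{"slide":[0,0,0],"twist":[0,0,0]},{"slide":[0,0,0],"twist":[0,0,0]},{"slide":[0,0,0],"twist":[0,0,0]},{"slide":[0,0,0],"twist":[0,0,0]},{"slide":[0,0,0],"twist":[0,0,0]},{"slide":[0,0,0],"twist":[0,0,0]}]' 0 15
python3 - <<'E'
from h import *
ex=np.array([np.cos(2.959),np.sin(2.959)]);o=np.array([.5728,-.0109])
go(*(o+.129*ex),.12,2.959)
E
```

```text
time: 3.15
tool_pos: [0.5742, -0.3915, 0.0241]
eef_rot: [[0.335, -0.942, -0.001], [-0.942, -0.335, 0.001], [-0.001, 0.001, -1.0]]
contact_force: [0.2, -0.1, 0.0]
finger_gap: 0.655
finger_force: 0.0
time: 3.65
tool_pos: [0.5748, -0.392, 0.0261]
eef_rot: [[0.334, -0.942, 0.001], [-0.942, -0.334, -0.001], [0.001, -0.0, -1.0]]
contact_force: [-0.1, 1.4, 1.3]
finger_gap: 0.305
finger_force: 15.0
slide mm [-424.3  -13.8  -94.1] twist z 0.523 q6 2.03 tilt [ 0.0006 -0.0005]
```

```bash
python3 -m inch '[{"slide":[0,0,-0.03],"twist":[0,0,0]},{"slide":[0,0,-0.032],"twist":[0,0,0]},{"slide":[0,0,-0.032],"twist":[0,0,0]},{"slide":[0,0,0],"twist":[0,0,-0.12]},{"slide":[0,0,0],"twist":[0,0,0.12]}]'
python3 -m inch '[{"slide":[-0.0354,-0.0011,0],"twist":[0,0,0]},{"slide":[-0.0354,-0.0011,0],"twist":[0,0,0]},{"slide":[-0.0354,-0.0011,0],"twist":[0,0,0]},{"slide":[-0.0354,-0.0011,0],"twist":[0,0,0]},{"slide":[-0.0354,-0.0011,0],"twist":[0,0,0]},{"slide":[-0.0354,-0.0011,0],"twist":[0,0,0]},{"slide":[-0.0354,-0.0011,0],"twist":[0,0,0]},{"slide":[-0.0354,-0.0011,0],"twist":[0,0,0]},{"slide":[-0.0354,-0.0011,0],"twist":[0,0,0]},{"slide":[-0.0354,-0.0011,0],"twist":[0,0,0]},{"slide":[-0.0354,-0.0011,0],"twist":[0,0,0]},{"slide":[-0.0354,-0.0011,0],"twist":[0,0,0]}]'
python3 -m inch '[{"slide":[0,0,0],"twist":[0,0,-0.119]},{"slide":[0,0,0],"twist":[0,0,-0.119]},{"slide":[0,0,0],"twist":[0,0,-0.119]},{"slide":[0,0,0],"twist":[0,0,-0.119]},{"slide":[0,0,0],"twist":[0,0,-0.119]},{"slide":[0,0,0],"twist":[0,0,-0.119]},{"slide":[0,0,0],"twist":[0,0,-0.119]},{"slide":[0,0,0],"twist":[0,0,-0.119]},{"slide":[0,0,0],"twist":[0,0,-0.119]},{"slide":[0,0,0],"twist":[0,0,-0.119]},{"slide":[0,0,0],"twist":[0,0,-0.119]},{"slide":[0,0,0],"twist":[0,0,-0.119]}]' >/dev/null
python3 -m inch '[{"slide":[0,0,0],"twist":[0,0,-0.119]},{"slide":[0,0,0],"twist":[0,0,-0.119]},{"slide":[0,0,0],"twist":[0,0,-0.119]},{"slide":[0,0,0],"twist":[0,0,-0.119]},{"slide":[0,0,0],"twist":[0,0,-0.119]},{"slide":[0,0,0],"twist":[0,0,-0.119]},{"slide":[0,0,0],"twist":[0,0,-0.119]},{"slide":[0,0,0],"twist":[0,0,-0.119]},{"slide":[0,0,0],"twist":[0,0,-0.119]},{"slide":[0,0,0],"twist":[0,0,-0.119]},{"slide":[0,0,0],"twist":[0,0,0]},{"slide":[0,0,0],"twist":[0,0,0]}]'
python3 - <<'E'
from h import *
c,im=look("wrist","w2")
ex=np.array([np.cos(2.959),np.sin(2.959)]);o=np.array([.5728,-.0109])
go(*(o+.129*ex),.0355,2.959)
E
```

```text
time: 4.07
tool_pos: [0.5761, -0.3932, 0.1234]
eef_rot: [[0.344, -0.939, 0.005], [-0.939, -0.344, -0.004], [0.006, -0.003, -1.0]]
contact_force: [-0.2, -0.2, -1.3]
finger_gap: 0.3
finger_force: 15.0
time: 5.07
tool_pos: [0.4442, 0.0144, 0.1197]
eef_rot: [[0.334, -0.943, 0.0], [-0.943, -0.334, -0.0], [0.0, -0.0, -1.0]]
contact_force: [1.2, 0.8, -1.7]
finger_gap: 0.304
finger_force: 15.0
time: 7.07
tool_pos: [0.445, 0.013, 0.1196]
eef_rot: [[0.185, 0.983, 0.0], [0.983, -0.185, -0.0], [-0.0, 0.0, -1.0]]
contact_force: [0.6, -0.1, -0.1]
finger_gap: 0.302
finger_force: 15.0
slide mm [-0.3  0.9 84.2] twist z -0.004 q6 -0.06 tilt [ 0.0001 -0.    ]
```

View pics/w2.png

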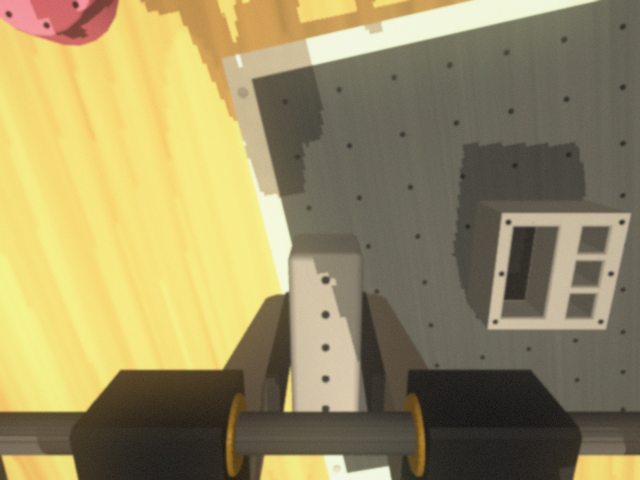

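The wrist view shows the bar square in the jaws with its middle dot at (326,347). The tray's top corners are (503,213), (630,214), (606,329) and (489,328), and the long pocket is on the bar's side.

```bash
python3 - <<'E'
from h import *
c=cam("wrist",state())
p=ray(c,[(503,213),(630,214),(606,329),(489,328)],.048)
o=p.mean(0);ex=p[0]+p[3]-p[1]-p[2];ex/=np.linalg.norm(ex)
print(o.round(4),np.arctan2(ex[1],ex[0]),[np.linalg.norm(p[i]-p[i-1]).round(4) for i in range(4)])
b=ray(c,(326,347),.1256)[0];print("bar",b.round(4),"tcp",state()["tool_pos"].round(4))
E
```

```text
[ 0.5735 -0.0118] 2.9469607762663927 [np.float64(0.0693), np.float64(0.0692), np.float64(0.0694), np.float64(0.0694)]
bar [0.4443 0.0108] tcp [0.4451 0.013  0.1197]
```

```bash
python3 -m inch '[{"slide":[0.002,0.002,0.02],"twist":[0,0,0]},{"slide":[0,0,0.02],"twist":[0,0,0]},{"slide":[0,0,0.015],"twist":[0,0,0]},{"slide":[0,0,0.012],"twist":[0,0,0]},{"slide":[0,0,0.009],"twist":[0,0,0]},{"slide":[0,0,0.004],"twist":[0,0,0]},{"slide":[0,0,0.003],"twist":[0,0,0]},{"slide":[0,0,0],"twist":[0,0,0]},{"slide":[0,0,0],"twist":[0,0,0]}]'
python3 -m inch '[{"slide":[0,0,0],"twist":[0,0,0]},{"slide":[0,0,0],"twist":[0,0,0]},{"slide":[0,0,0],"twist":[0,0,0]},{"slide":[0,0,0],"twist":[0,0,0]},{"slide":[0,0,-0.01],"twist":[0,0,0]},{"slide":[0,0,-0.03],"twist":[0,0,0]},{"slide":[0,0,-0.04],"twist":[0,0,0]},{"slide":[0,0,-0.04],"twist":[0,0,0]},{"slide":[0,0,-0.04],"twist":[0,0,0]},{"slide":[0,0,-0.01],"twist":[0,0,0]},{"slide":[0,0,0],"twist":[0,0,0]}]' 0.06
python3 - <<'E'
from h import *
go(.401,-.272,.2)
E
```

```text
time: 7.87
tool_pos: [0.448, 0.0145, 0.0372]
eef_rot: [[0.182, 0.983, 0.001], [0.983, -0.182, -0.0], [-0.0, 0.001, -1.0]]
contact_force: [0.4, -0.3, -0.3]
finger_gap: 0.303
finger_force: 15.0
time: 8.78
tool_pos: [0.45, 0.014, 0.2113]
eef_rot: [[0.182, 0.983, 0.009], [0.983, -0.182, -0.002], [-0.0, 0.009, -1.0]]
contact_force: [-0.1, 0.9, -0.2]
finger_gap: 0.65
finger_force: 0.0
slide mm [-290.2    3.8   11.5] twist z None q6 -0.06 tilt [ 0.0088 -0.0021]
```

```bash
python3 -m inch '[{"slide":[-0.036,0,0],"twist":[0,0,0]},{"slide":[-0.036,0.001,0],"twist":[0,0,0]},{"slide":[-0.036,0.001,0],"twist":[0,0,0]},{"slide":[-0.036,0.001,0],"twist":[0,0,0]},{"slide":[-0.036,0.001,0],"twist":[0,0,0]},{"slide":[-0.036,0,0],"twist":[0,0,0]},{"slide":[-0.036,0,0],"twist":[0,0,0]},{"slide":[-0.036,0,0],"twist":[0,0,0]},{"slide":[0,0,0],"twist":[0,0,0]},{"slide":[0,0,0],"twist":[0,0,0]}]' 0.07
python3 - <<'E'
from h import *
c,im=look("wrist","w3")
E
```

```text
time: 9.62
tool_pos: [0.3977, -0.2697, 0.2045]
eef_rot: [[0.185, 0.983, -0.003], [0.983, -0.185, 0.003], [0.003, -0.003, -1.0]]
contact_force: [1.1, -0.4, -0.4]
finger_gap: 0.762
finger_force: 0.0
```

View pics/w3.png

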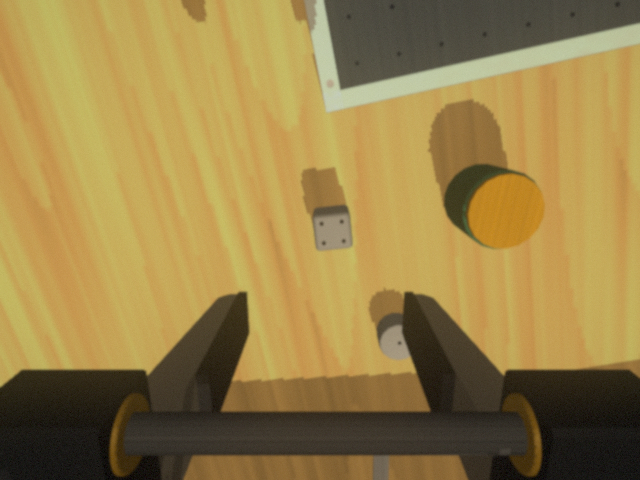

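The square's top dots are at (321,223), (342,222), (344,241) and (323,243). The cap is at (396,340) and the tin's lid at (505,209).

```bash
python3 - <<'E'
from h import *
c=cam("wrist",state())
p=ray(c,[(321,223),(342,222),(344,241),(323,243)],.036)
d=p[1]+p[2]-p[0]-p[3]
print("cap",ray(c,(396,340),.026))
go(*p.mean(0),.026,np.arctan2(d[1],d[0]))
E
```

```text
cap [[ 0.44008908 -0.38031733]]
slide mm [ -1.7   5.3 178.7] twist z -0.075 q6 -0.66 tilt [-0.0023  0.0033]
```

```bash
python3 -m inch '[{"slide":[-0.002,0.005,0.015],"twist":[0,0,0]},{"slide":[0,0,0.025],"twist":[0,0,-0.075]},{"slide":[0,0,0.025],"twist":[0,0,0]},{"slide":[0,0,0.025],"twist":[0,0,0]},{"slide":[0,0,0.025],"twist":[0,0,0]},{"slide":[0,0,0.02],"twist":[0,0,0]},{"slide":[0,0,0.018],"twist":[0,0,0]},{"slide":[0,0,0.015],"twist":[0,0,0]},{"slide":[0,0,0.01],"twist":[0,0,0]},{"slide":[0,0,0],"twist":[0,0,0]}]' 0.06 12
python3 -m inch '[{"slide":[0,0,0],"twist":[0,0,0]},{"slide":[0,0,0],"twist":[0,0,0]},{"slide":[0,0,0],"twist":[0,0,0]},{"slide":[0,0,0],"twist":[0,0,0]},{"slide":[0,0,0],"twist":[0,0,0]},{"slide":[0,0,0],"twist":[0,0,0]}]' 0 12
python3 -m inch '[{"slide":[0,0,-0.03],"twist":[0,0,0]},{"slide":[0,0,-0.035],"twist":[0,0,0]},{"slide":[0,0,-0.035],"twist":[0,0,0]},{"slide":[0,0,0],"twist":[0,0,0]},{"slide":[0,0,0],"twist":[0,0,0]}]'
python3 - <<'E'
from h import *
ex=np.array([np.cos(2.955),np.sin(2.955)]);o=np.array([.5732,-.0114])
go(*(o+.075*ex),.12,2.955+np.pi/2)
E
```

```text
time: 10.5
tool_pos: [0.4022, -0.2692, 0.0261]
eef_rot: [[0.106, 0.994, -0.004], [0.994, -0.106, 0.004], [0.004, -0.004, -1.0]]
contact_force: [-0.5, 0.6, 0.3]
finger_gap: 0.653
finger_force: 0.0
time: 11.0
tool_pos: [0.4039, -0.2727, 0.0294]
eef_rot: [[0.108, 0.994, 0.001], [0.994, -0.108, -0.001], [-0.001, 0.001, -1.0]]
contact_force: [-0.4, 1.2, 3.6]
finger_gap: 0.32
finger_force: 12.0
time: 11.42
tool_pos: [0.4047, -0.2736, 0.1309]
eef_rot: [[0.108, 0.994, 0.004], [0.994, -0.108, -0.004], [-0.004, 0.004, -1.0]]
contact_force: [-0.6, -1.0, -0.7]
finger_gap: 0.325
finger_force: 12.0
slide mm [284.8  64.4  10.2] twist z -1.492 q6 -0.73 tilt [ 0.0037 -0.0041]
```

```bash
python3 -m inch '[{"slide":[0.0285,0.0064,0],"twist":[0,0,0]},{"slide":[0.0285,0.0064,0],"twist":[0,0,0]},{"slide":[0.0285,0.0064,0],"twist":[0,0,0]},{"slide":[0.0285,0.0064,0],"twist":[0,0,0]},{"slide":[0.0285,0.0064,0],"twist":[0,0,0]},{"slide":[0.0285,0.0064,0],"twist":[0,0,0]},{"slide":[0.0285,0.0064,0],"twist":[0,0,0]},{"slide":[0.0285,0.0064,0],"twist":[0,0,0]},{"slide":[0.0285,0.0064,0],"twist":[0,0,0]},{"slide":[0.0285,0.0064,0],"twist":[0,0,0]},{"slide":[0,0,0],"twist":[0,0,0]}]' > /dev/null
python3 -m inch '[{"slide":[0,0,0],"twist":[0,0,-0.1243]},{"slide":[0,0,0],"twist":[0,0,-0.1243]},{"slide":[0,0,0],"twist":[0,0,-0.1243]},{"slide":[0,0,0],"twist":[0,0,-0.1243]},{"slide":[0,0,0],"twist":[0,0,-0.1243]},{"slide":[0,0,0],"twist":[0,0,-0.1243]},{"slide":[0,0,0],"twist":[0,0,-0.1243]},{"slide":[0,0,0],"twist":[0,0,-0.1243]},{"slide":[0,0,0],"twist":[0,0,-0.1243]},{"slide":[0,0,0],"twist":[0,0,-0.1243]},{"slide":[0,0,0],"twist":[0,0,-0.1243]},{"slide":[0,0,0],"twist":[0,0,-0.1243]}]' >/dev/null
python3 -m inch '[{"slide":[0,0,0],"twist":[0,0,0]},{"slide":[0,0,0],"twist":[0,0,0]}]'
python3 - <<'E'
from h import *
c,im=look("wrist","w4")
ex=np.array([np.cos(2.955),np.sin(2.955)]);o=np.array([.5732,-.0114])
go(*(o+.075*ex),.041,2.955+np.pi/2)
E
```

```text
time: 13.5
tool_pos: [0.4969, 0.004, 0.1273]
eef_rot: [[-0.982, 0.19, -0.002], [0.19, 0.982, 0.0], [0.002, 0.0, -1.0]]
contact_force: [-0.1, 0.6, -0.9]
finger_gap: 0.326
finger_force: 12.0
slide mm [-2.8 -1.  86.6] twist z -0.004 q6 -1.62 tilt [-0.0019  0.0003]
```

View pics/w4.png

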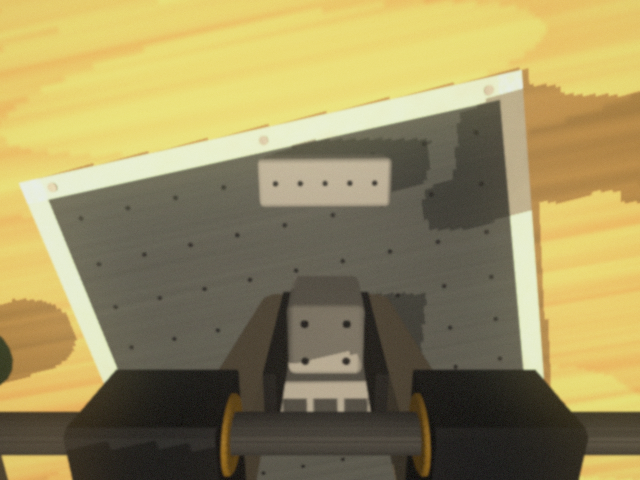

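The view shows the bar standing on the platen, middle dot at (325,183). The square is held upright with top dots at (305,324), (347,324), (346,361) and (305,361).

```bash
python3 - <<'E'
from h import *
c=cam("wrist",state())
ex=np.array([np.cos(2.955),np.sin(2.955)]);o=np.array([.5732,-.0114]);E=np.c_[ex,[-ex[1],ex[0]]]
b=ray(c,[(325,183),(276,184),(375,183)],.042);print("bar",((b-o)@E*1000).round(1))
q=ray(c,[(305,324),(347,324),(346,361),(305,361)],.134).mean(0);print("sq",((q-o)@E*1000).round(1))
print("tcp",((state()["tool_pos"][:2]-o)@E*1000).round(1))
E
```

```text
bar [[128.1  -0.2]
 [127.6  27.5]
 [128.  -28.5]]
sq [79.1 -0.3]
tcp [77.6 -1. ]
```

Bar is at (128, 0). The square should shift −3 mm along the tool's x, then go down about 86 mm.

```bash
python3 -m inch '[{"slide":[-0.0035,0,0.02],"twist":[0,0,0]},{"slide":[0,0,0.02],"twist":[0,0,0]},{"slide":[0,0,0.016],"twist":[0,0,0]},{"slide":[0,0,0.013],"twist":[0,0,0]},{"slide":[0,0,0.01],"twist":[0,0,0]},{"slide":[0,0,0.004],"twist":[0,0,0]},{"slide":[0,0,0.003],"twist":[0,0,0]},{"slide":[0,0,0],"twist":[0,0,0]},{"slide":[0,0,0],"twist":[0,0,0]}]'
python3 -c "
from h import *
go(.41,.272,.2)"
```

```text
time: 14.3
tool_pos: [0.5018, 0.0035, 0.0432]
eef_rot: [[-0.982, 0.186, 0.001], [0.186, 0.982, -0.0], [-0.001, -0.0, -1.0]]
contact_force: [-0.6, -0.8, 0.3]
finger_gap: 0.329
finger_force: 12.0
slide mm [ 140.1  246.7 -157. ] twist z None q6 -1.62 tilt [ 0.001  -0.0003]
```

```bash
python3 -m inch '[{"slide":[0,0,0.002],"twist":[0,0,0]},{"slide":[0,0,0.0015],"twist":[0,0,0]},{"slide":[0,0,0],"twist":[0,0,0]},{"slide":[0,0,0],"twist":[0,0,0]}]'
python3 -m inch '[{"slide":[0,0,0],"twist":[0,0,0]},{"slide":[0,0,0],"twist":[0,0,0]},{"slide":[0,0,0],"twist":[0,0,0]},{"slide":[0,0,0],"twist":[0,0,0]},{"slide":[0,0,-0.01],"twist":[0,0,0]},{"slide":[0,0,-0.03],"twist":[0,0,0]},{"slide":[0,0,-0.04],"twist":[0,0,0]},{"slide":[0,0,-0.04],"twist":[0,0,0]},{"slide":[0,0,-0.04],"twist":[0,0,0]}]' 0.06
python3 -m inch '[{"slide":[0.0175,0.031,0],"twist":[0,0,0]},{"slide":[0.0175,0.031,0],"twist":[0,0,0]},{"slide":[0.0175,0.031,0],"twist":[0,0,0]},{"slide":[0.0175,0.031,0],"twist":[0,0,0]},{"slide":[0.0175,0.031,0],"twist":[0,0,0]},{"slide":[0.0175,0.031,0],"twist":[0,0,0]},{"slide":[0.0175,0.031,0],"twist":[0,0,0]},{"slide":[0.0175,0.031,0],"twist":[0,0,0]},{"slide":[0,0,0],"twist":[0,0,0]},{"slide":[0,0,0],"twist":[0,0,0]}]' 0.0919
python3 - <<'E'
from h import *
c,im=look("wrist","w5")
E
```

```text
time: 14.63
tool_pos: [0.5016, 0.0035, 0.0394]
eef_rot: [[-0.983, 0.186, 0.001], [0.186, 0.983, -0.0], [-0.001, -0.0, -1.0]]
contact_force: [0.7, -0.1, 0.2]
finger_gap: 0.323
finger_force: 12.0
time: 15.38
tool_pos: [0.5008, 0.0037, 0.2015]
eef_rot: [[-0.983, 0.186, -0.0], [0.186, 0.983, 0.0], [0.0, 0.0, -1.0]]
contact_force: [1.0, 0.2, -0.2]
finger_gap: 0.651
finger_force: 0.0
time: 16.22
tool_pos: [0.4092, 0.2745, 0.1997]
eef_rot: [[-0.983, 0.182, 0.001], [0.182, 0.983, -0.0], [-0.001, 0.0, -1.0]]
contact_force: [0.6, 0.2, 0.6]
finger_gap: 0.999
finger_force: 0.0
```

View pics/w5.png

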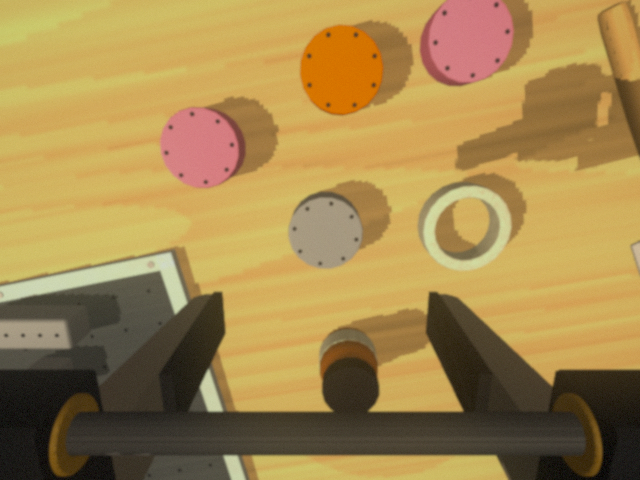

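The grey round's vent holes centre on (325.4,233.7). The tape is at (465,228) and the jar below at (350,375), with orange and pink discs above. I'll grip along the image horizontal, which leaves room beside the tape.

```bash
python3 - <<'E'
from h import *
c=cam("wrist",state())
p=ray(c,[(308,209),(330,204),(351,216),(356,240),(343,258),(320,263),(300,251),(295,229)],.03)
m=p.mean(0);print(m,np.linalg.norm(p-m,axis=1).round(4));t=ray(c,(465,228),.024)[0];print("tape",t,np.linalg.norm(t-m))
go(*m,.026)
E
```

```text
[0.41169142 0.27235563] [0.0245 0.0245 0.025  0.025  0.0247 0.0248 0.0249 0.0245]
tape [0.42903865 0.38404095] 0.11302449514573022
slide mm [ -1.9  -0.6 173.6] twist z None q6 -1.04 tilt [ 0.0006 -0.0004]
```

```bash
python3 -m inch '[{"slide":[-0.002,-0.0005,0.015],"twist":[0,0,0]},{"slide":[0,0,0.025],"twist":[0,0,0]},{"slide":[0,0,0.025],"twist":[0,0,0]},{"slide":[0,0,0.025],"twist":[0,0,0]},{"slide":[0,0,0.02],"twist":[0,0,0]},{"slide":[0,0,0.02],"twist":[0,0,0]},{"slide":[0,0,0.018],"twist":[0,0,0]},{"slide":[0,0,0.015],"twist":[0,0,0]},{"slide":[0,0,0.01],"twist":[0,0,0]},{"slide":[0,0,0],"twist":[0,0,0]}]' 0.078 15
python3 -m inch '[{"slide":[0,0,0],"twist":[0,0,0]},{"slide":[0,0,0],"twist":[0,0,0]},{"slide":[0,0,0],"twist":[0,0,0]},{"slide":[0,0,0],"twist":[0,0,0]},{"slide":[0,0,0],"twist":[0,0,0]},{"slide":[0,0,0],"twist":[0,0,0]}]' 0 18
python3 -m inch '[{"slide":[0,0,-0.035],"twist":[0,0,0]},{"slide":[0,0,-0.04],"twist":[0,0,0]},{"slide":[0,0,-0.04],"twist":[0,0,0]},{"slide":[0,0,0],"twist":[0,0,0]},{"slide":[0,0,0],"twist":[0,0,0]}]'
python3 - <<'E'
from h import *
ex=np.array([np.cos(2.955),np.sin(2.955)]);o=np.array([.5732,-.0114])
go(*(o-.09*ex),.14,2.955+np.pi/2)
E
```

```text
time: 17.1
tool_pos: [0.4108, 0.2707, 0.0243]
eef_rot: [[-0.982, 0.188, -0.004], [0.188, 0.982, -0.002], [0.003, -0.002, -1.0]]
contact_force: [0.2, -0.7, 0.4]
finger_gap: 0.85
finger_force: 0.0
time: 17.6
tool_pos: [0.4129, 0.2727, 0.0274]
eef_rot: [[-0.983, 0.186, 0.002], [0.186, 0.983, 0.0], [-0.002, 0.001, -1.0]]
contact_force: [0.1, -1.4, 6.0]
finger_gap: 0.644
finger_force: 18.0
time: 18.02
tool_pos: [0.4135, 0.2732, 0.1437]
eef_rot: [[-0.983, 0.186, 0.006], [0.186, 0.983, 0.002], [-0.005, 0.003, -1.0]]
contact_force: [-0.3, -0.2, -0.6]
finger_gap: 0.64
finger_force: 18.0
slide mm [-299.8 -250.     4.4] twist z -0.0 q6 -1.04 tilt [0.0055 0.0021]
```

```bash
python3 -m inch '[{"slide":[-0.03,-0.025,0],"twist":[0,0,0]},{"slide":[-0.03,-0.025,0],"twist":[0,0,0]},{"slide":[-0.03,-0.025,0],"twist":[0,0,0]},{"slide":[-0.03,-0.025,0],"twist":[0,0,0]},{"slide":[-0.03,-0.025,0],"twist":[0,0,0]},{"slide":[-0.03,-0.025,0],"twist":[0,0,0]},{"slide":[-0.03,-0.025,0],"twist":[0,0,0]},{"slide":[-0.03,-0.025,0],"twist":[0,0,0]},{"slide":[-0.03,-0.025,0],"twist":[0,0,0]},{"slide":[-0.03,-0.025,0],"twist":[0,0,0]},{"slide":[0,0,0],"twist":[0,0,0]},{"slide":[0,0,0],"twist":[0,0,0]}]'
python3 - <<'E'
from h import *
c,im=look("wrist","w6")
ex=np.array([np.cos(2.955),np.sin(2.955)]);o=np.array([.5732,-.0114])
go(*(o-.09*ex),.038,2.955+np.pi/2)
E
```

```text
time: 19.02
tool_pos: [0.6591, -0.0303, 0.1378]
eef_rot: [[-0.982, 0.189, -0.005], [0.189, 0.982, 0.001], [0.005, 0.0, -1.0]]
contact_force: [0.1, 1.0, -1.5]
finger_gap: 0.647
finger_force: 18.0
slide mm [ -3.5   1.3 100.2] twist z -0.002 q6 -1.61 tilt [-0.0048  0.0016]
```

View pics/w6.png

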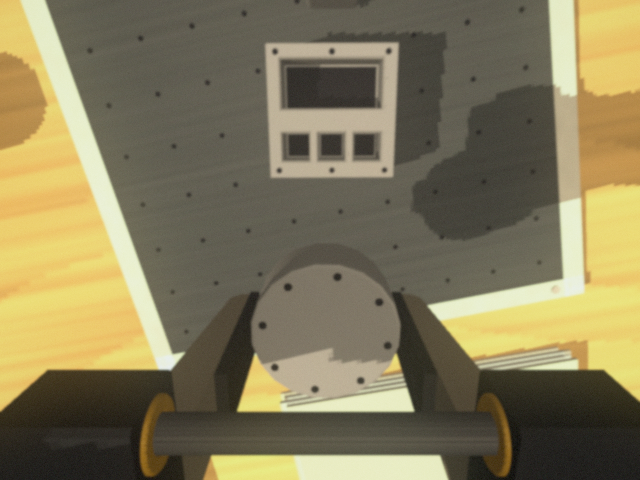

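The round is held level, with its vent holes centred near (326,334). The tray's top corners are (265,43), (398,43), (393,177) and (271,177), with the small pockets facing the round.

```bash
python3 - <<'E'
from h import *
s=state();c=cam("wrist",s)
ex=np.array([np.cos(2.955),np.sin(2.955)]);o=np.array([.5732,-.0114]);E=np.c_[ex,[-ex[1],ex[0]]]
p=ray(c,[(337,277),(379,302),(388,346),(361,380),(315,389),(275,367),(263,325),(288,287)],.1404).mean(0)
t=ray(c,[(265,43),(398,43),(393,177),(271,177)],.048)
print("round",((p-o)@E*1000).round(1),"tcp",((s["tool_pos"][:2]-o)@E*1000).round(1),"tray",((t-o)@E*1000).round(1))
E
```

```text
round [-84.7   2. ] tcp [-87.    1.3] tray [[ 36.5  33.7]
 [ 36.5 -36.4]
 [-33.6 -36.9]
 [-33.5  33.2]]
```

```bash
python3 -m inch '[{"slide":[-0.0045,0.0025,0.025],"twist":[0,0,0]},{"slide":[0,0,0.025],"twist":[0,0,0]},{"slide":[0,0,0.02],"twist":[0,0,0]},{"slide":[0,0,0.015],"twist":[0,0,0]},{"slide":[0,0,0.01],"twist":[0,0,0]},{"slide":[0,0,0.003],"twist":[0,0,0]},{"slide":[0,0,0],"twist":[0,0,0]},{"slide":[0,0,0],"twist":[0,0,0]},{"slide":[0,0,0],"twist":[0,0,0]}]'
python3 - <<'E'
from h import *
s=state();ex=np.array([np.cos(2.955),np.sin(2.955)]);o=np.array([.5732,-.0114]);E=np.c_[ex,[-ex[1],ex[0]]]
print("tcp",((s["tool_pos"][:2]-o)@E*1000).round(1))
E
```

```text
time: 19.82
tool_pos: [0.666, -0.0275, 0.0448]
eef_rot: [[-0.983, 0.186, 0.003], [0.186, 0.983, -0.001], [-0.003, -0.0, -1.0]]
contact_force: [0.6, 0.4, -0.9]
finger_gap: 0.64
finger_force: 18.0
tcp [-94.2  -1.4]
```

```bash
python3 -m inch '[{"slide":[0.003,0,0.004],"twist":[0,0,0]},{"slide":[0,0,0.002],"twist":[0,0,0]},{"slide":[0,0,0.001],"twist":[0,0,0]},{"slide":[0,0,0],"twist":[0,0,0]},{"slide":[0,0,0],"twist":[0,0,0]}]'
python3 -m inch '[{"slide":[0,0,0],"twist":[0,0,0]},{"slide":[0,0,0],"twist":[0,0,0]},{"slide":[0,0,0],"twist":[0,0,0]},{"slide":[0,0,0],"twist":[0,0,0]},{"slide":[0,0,-0.01],"twist":[0,0,0]},{"slide":[0,0,-0.03],"twist":[0,0,0]},{"slide":[0,0,-0.04],"twist":[0,0,0]},{"slide":[0,0,-0.04],"twist":[0,0,0]},{"slide":[0,0,-0.04],"twist":[0,0,0]},{"slide":[0,0,0],"twist":[0,0,0]},{"slide":[0,0,0],"twist":[0,0,0]}]' 0.08
python3 - <<'E'
from h import *
c,im=look("wrist","w7")
go(.441,-.384,.20)
E
```

```text
time: 20.23
tool_pos: [0.6621, -0.0269, 0.0373]
eef_rot: [[-0.983, 0.186, 0.0], [0.186, 0.983, -0.0], [-0.0, -0.0, -1.0]]
contact_force: [-2.1, -0.3, 5.7]
finger_gap: 0.642
finger_force: 18.0
time: 21.15
tool_pos: [0.6641, -0.0273, 0.201]
eef_rot: [[-0.983, 0.186, 0.008], [0.186, 0.983, -0.002], [-0.008, -0.0, -1.0]]
contact_force: [0.4, -0.4, -0.6]
finger_gap: 0.869
finger_force: 0.0
slide mm [ 151.2 -392.    -2.6] twist z None q6 -1.61 tilt [ 0.0026 -0.0006]
```

View pics/w7.png

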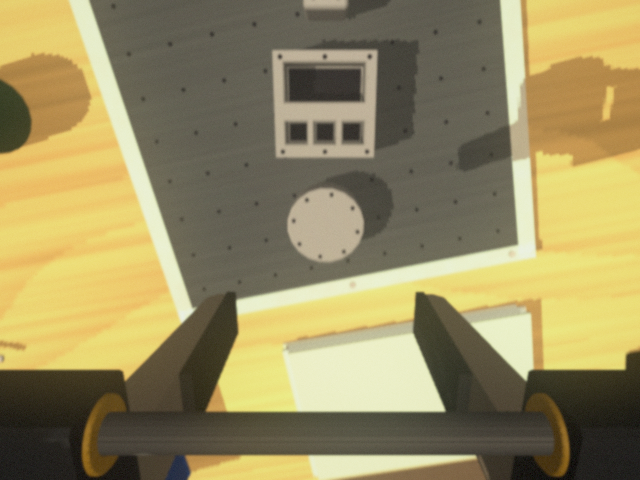

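The round stands on the platen, centre about (325.5,226), between the tray and the border. The tray corners are (273,51), (378,50), (375,157) and (276,158). Now to the cap.

```bash
python3 - <<'E'
from h import *
s=state();c=cam("wrist",s)
p=ray(c,[(331,195),(352,208),(357,232),(344,251),(320,257),(299,245),(294,220),(307,200)],.04).mean(0)
t=ray(c,[(273,51),(378,50),(375,157),(276,158)],.048)
o=t.mean(0);ex=t[0]+t[1]-t[2]-t[3];ex/=np.linalg.norm(ex);E=np.c_[ex,[-ex[1],ex[0]]]
print("o",o,"yaw",np.arctan2(ex[1],ex[0]),"round world",p,"in tray",((p-o)@E*1000).round(1))
E
python3 -m inch '[{"slide":[0.0126,-0.0327,0],"twist":[0,0,0]},{"slide":[0.0126,-0.0327,0],"twist":[0,0,0]},{"slide":[0.0126,-0.0327,0],"twist":[0,0,0]},{"slide":[0.0126,-0.0327,0],"twist":[0,0,0]},{"slide":[0.0126,-0.0327,0],"twist":[0,0,0]},{"slide":[0.0126,-0.0327,0],"twist":[0,0,0]},{"slide":[0.0126,-0.0327,0],"twist":[0,0,0]},{"slide":[0.0126,-0.0327,0],"twist":[0,0,0]},{"slide":[0.0126,-0.0327,0],"twist":[0,0,0]},{"slide":[0.0126,-0.0327,0],"twist":[0,0,0]},{"slide":[0.0126,-0.0327,0],"twist":[0,0,0]},{"slide":[0.0126,-0.0327,0],"twist":[0,0,0]}]'
python3 -m inch '[{"slide":[0,0,0],"twist":[0,0,0]},{"slide":[0,0,0],"twist":[0,0,0]},{"slide":[0,0,0],"twist":[0,0,0]}]' 0.08
python3 - <<'E'
from h import *
c,im=look("wrist","w8")
E
```

```text
o [ 0.57045134 -0.01023063] yaw 2.9553609252601287 round world [ 0.65567023 -0.02626578] in tray [-86.7  -0. ]
time: 22.2
tool_pos: [0.4384, -0.3844, 0.1938]
eef_rot: [[-0.983, 0.186, -0.002], [0.186, 0.983, 0.003], [0.003, 0.003, -1.0]]
contact_force: [0.7, -0.4, -0.4]
finger_gap: 0.868
finger_force: 0.0
time: 22.45
tool_pos: [0.44, -0.3831, 0.1945]
eef_rot: [[-0.982, 0.186, -0.001], [0.186, 0.982, 0.003], [0.002, 0.003, -1.0]]
contact_force: [0.3, 0.3, -0.2]
finger_gap: 0.873
finger_force: 0.0
```

View pics/w8.png

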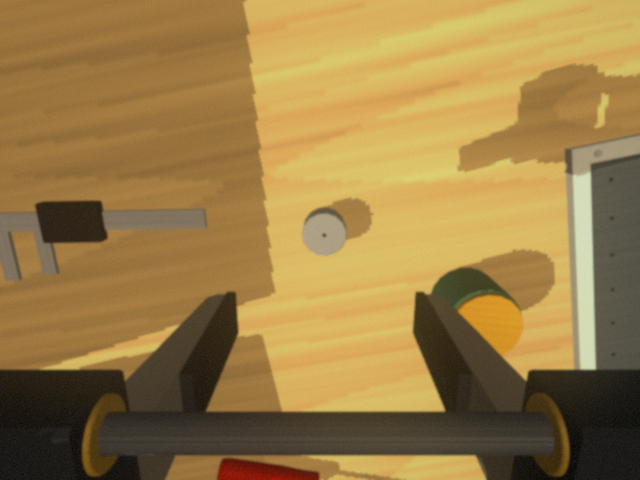

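The cap's centre dot is at (324,235). The tin at (480,300) is well clear to the right.

```bash
python3 - <<'E'
from h import *
p=ray(cam("wrist",state()),(324,235),.026)[0];print(p);go(*p,.028)
E
```

```text
[ 0.44242853 -0.3845287 ]
slide mm [ -2.5  -1.7 166.8] twist z None q6 -2.31 tilt [-0.0012  0.0024]
```

```bash
python3 -m inch '[{"slide":[-0.0025,-0.0015,0.015],"twist":[0,0,0]},{"slide":[0,0,0.025],"twist":[0,0,0]},{"slide":[0,0,0.025],"twist":[0,0,0]},{"slide":[0,0,0.025],"twist":[0,0,0]},{"slide":[0,0,0.02],"twist":[0,0,0]},{"slide":[0,0,0.02],"twist":[0,0,0]},{"slide":[0,0,0.015],"twist":[0,0,0]},{"slide":[0,0,0.012],"twist":[0,0,0]},{"slide":[0,0,0.009],"twist":[0,0,0]},{"slide":[0,0,0],"twist":[0,0,0]}]' 0.06 10
python3 -m inch '[{"slide":[0,0,0],"twist":[0,0,0]},{"slide":[0,0,0],"twist":[0,0,0]},{"slide":[0,0,0],"twist":[0,0,0]},{"slide":[0,0,0],"twist":[0,0,0]},{"slide":[0,0,0],"twist":[0,0,0]},{"slide":[0,0,0],"twist":[0,0,0]}]' 0 12
python3 -m inch '[{"slide":[0,0,-0.035],"twist":[0,0,0]},{"slide":[0,0,-0.04],"twist":[0,0,0]},{"slide":[0,0,-0.04],"twist":[0,0,0]},{"slide":[0,0,0],"twist":[0,0,0]},{"slide":[0,0,0],"twist":[0,0,0]}]'
python3 -c "
from h import *
go(.659,-.027,.14,2.955+np.pi/2)"
```

```text
time: 23.33
tool_pos: [0.4421, -0.3843, 0.0281]
eef_rot: [[-0.983, 0.185, -0.002], [0.185, 0.983, 0.003], [0.003, 0.002, -1.0]]
contact_force: [-0.3, 0.5, -1.0]
finger_gap: 0.656
finger_force: 0.0
time: 23.83
tool_pos: [0.4431, -0.3868, 0.0312]
eef_rot: [[-0.982, 0.186, 0.001], [0.186, 0.982, -0.001], [-0.001, -0.001, -1.0]]
contact_force: [-0.9, 0.0, 5.0]
finger_gap: 0.385
finger_force: 12.0
time: 24.25
tool_pos: [0.4438, -0.3879, 0.1483]
eef_rot: [[-0.983, 0.186, 0.004], [0.186, 0.983, -0.005], [-0.005, -0.004, -1.0]]
contact_force: [0.3, -1.0, -0.5]
finger_gap: 0.385
finger_force: 12.0
slide mm [-144.2  394.7    7.3] twist z -0.001 q6 -2.31 tilt [ 0.0039 -0.0053]
```

```bash
python3 -m inch '[{"slide":[-0.0131,0.0359,0],"twist":[0,0,0]},{"slide":[-0.0131,0.0359,0],"twist":[0,0,0]},{"slide":[-0.0131,0.0359,0],"twist":[0,0,0]},{"slide":[-0.0131,0.0359,0],"twist":[0,0,0]},{"slide":[-0.0131,0.0359,0],"twist":[0,0,0]},{"slide":[-0.0131,0.0359,0],"twist":[0,0,0]},{"slide":[-0.0131,0.0359,0],"twist":[0,0,0]},{"slide":[-0.0131,0.0359,0],"twist":[0,0,0]},{"slide":[-0.0131,0.0359,0],"twist":[0,0,0]},{"slide":[-0.0131,0.0359,0],"twist":[0,0,0]},{"slide":[-0.0131,0.0359,0],"twist":[0,0,0]}]'
python3 -m inch '[{"slide":[0,0,0.02],"twist":[0,0,0]},{"slide":[0,0,0.02],"twist":[0,0,0]},{"slide":[0,0,0],"twist":[0,0,0]},{"slide":[0,0,0],"twist":[0,0,0]},{"slide":[0,0,0],"twist":[0,0,0]},{"slide":[0,0,0],"twist":[0,0,0]}]'
python3 - <<'E'
from h import *
c,im=look("wrist","w9")
E
```

```text
time: 25.17
tool_pos: [0.6569, -0.0229, 0.1425]
eef_rot: [[-0.983, 0.186, -0.004], [0.186, 0.983, 0.001], [0.004, 0.0, -1.0]]
contact_force: [1.0, 0.1, -0.7]
finger_gap: 0.384
finger_force: 12.0
time: 25.67
tool_pos: [0.6581, -0.0257, 0.1062]
eef_rot: [[-0.982, 0.187, 0.001], [0.187, 0.982, -0.0], [-0.001, -0.0, -1.0]]
contact_force: [0.1, -0.7, -0.4]
finger_gap: 0.386
finger_force: 12.0
```

View pics/w9.png

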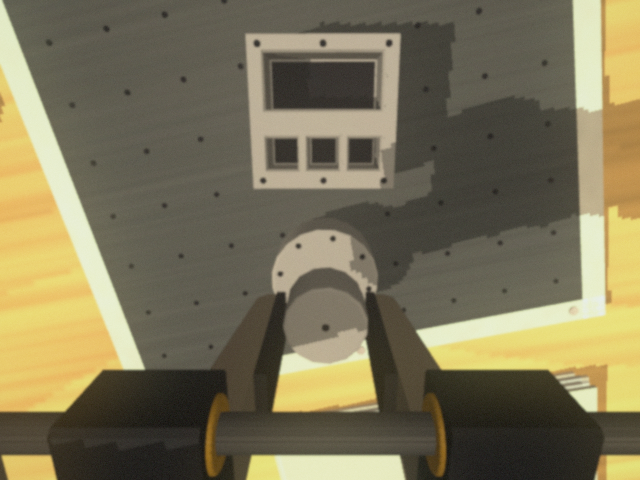

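The cap is held over the round with its dot at (326,328). The round's visible vent holes are at (281,274), (298,246), (333,239) and (362,257).

```bash
python3 - <<'E'
from h import *
from scipy.optimize import least_squares
s=state();c=cam("wrist",s);R=s["eef_rot"]
h=ray(c,[(281,274),(298,246),(333,239),(362,257)],.04)
e=ray(c,[(272,273),(285,244),(325,230),(365,245)],.04)
f=least_squares(lambda q:np.r_[np.linalg.norm(h-q,axis=1)-.0247,np.linalg.norm(e-q,axis=1)-.03],h.mean(0));q=f.x
p=ray(c,(326,328),.101)[0]
print("round",q,"cap",p,"tcp",s["tool_pos"],"res",f.fun.round(4),"tool shift",(R[:2,:2].T@(q-p)*1000).round(1))
E
```

```text
round [ 0.65972868 -0.02699418] cap [ 0.65668847 -0.02592029] tcp [ 0.65826332 -0.0256526   0.10645018] res [-0.      0.0003 -0.      0.     -0.0003  0.0005 -0.0007  0.0002] tool shift [-3.2 -0.5]
```

Shift −3 mm along the tool's x and descend 35 mm.

```bash
python3 -m inch '[{"slide":[-0.003,-0.0005,0.01],"twist":[0,0,0]},{"slide":[0,0,0.01],"twist":[0,0,0]},{"slide":[0,0,0.006],"twist":[0,0,0]},{"slide":[0,0,0.003],"twist":[0,0,0]},{"slide":[0,0,0.002],"twist":[0,0,0]},{"slide":[0,0,0],"twist":[0,0,0]},{"slide":[0,0,0],"twist":[0,0,0]},{"slide":[0,0,0],"twist":[0,0,0]}]'
```

```text
time: 26.38
tool_pos: [0.6608, -0.0261, 0.0746]
eef_rot: [[-0.983, 0.186, 0.001], [0.186, 0.983, -0.0], [-0.001, -0.0, -1.0]]
contact_force: [-0.2, -0.0, -0.1]
finger_gap: 0.39
finger_force: 12.0
```

```bash
python3 -m inch '[{"slide":[0,0,0.002],"twist":[0,0,0]},{"slide":[0,0,0.0015],"twist":[0,0,0]},{"slide":[0,0,0],"twist":[0,0,0]},{"slide":[0,0,0],"twist":[0,0,0]}]'
python3 -m inch '[{"slide":[0,0,0],"twist":[0,0,0]},{"slide":[0,0,0],"twist":[0,0,0]},{"slide":[0,0,0],"twist":[0,0,0]},{"slide":[0,0,0],"twist":[0,0,0]},{"slide":[0,0,-0.01],"twist":[0,0,0]},{"slide":[0,0,-0.03],"twist":[0,0,0]},{"slide":[0,0,-0.04],"twist":[0,0,0]},{"slide":[0,0,-0.04],"twist":[0,0,0]},{"slide":[0,0,-0.03],"twist":[0,0,0]}]' 0.06
python3 -m inch '[{"slide":[0.03,0,-0.01],"twist":[0,0,0]},{"slide":[0.03,0,-0.01],"twist":[0,0,0]},{"slide":[0.03,0,-0.01],"twist":[0,0,0]},{"slide":[0,0,0],"twist":[0,0,0]},{"slide":[0,0,0],"twist":[0,0,0]},{"slide":[0,0,0],"twist":[0,0,0]},{"slide":[0,0,0],"twist":[0,0,0]},{"slide":[0,0,0],"twist":[0,0,0]}]'
python3 - <<'E'
from h import *
c,im=look("wrist","w10")
E
```

```text
time: 26.72
tool_pos: [0.6609, -0.0261, 0.0712]
eef_rot: [[-0.983, 0.186, 0.001], [0.186, 0.983, -0.0], [-0.001, 0.0, -1.0]]
contact_force: [-0.6, 0.4, 2.2]
finger_gap: 0.387
finger_force: 12.0
time: 27.47
tool_pos: [0.6613, -0.0262, 0.2253]
eef_rot: [[-0.983, 0.186, 0.004], [0.186, 0.983, -0.001], [-0.004, -0.0, -1.0]]
contact_force: [0.2, -0.6, 0.2]
finger_gap: 0.657
finger_force: 0.0
time: 28.13
tool_pos: [0.5727, -0.0096, 0.2502]
eef_rot: [[-0.982, 0.186, -0.001], [0.186, 0.982, 0.0], [0.001, -0.0, -1.0]]
contact_force: [0.3, -0.6, -0.4]
finger_gap: 0.653
finger_force: 0.0
```

View pics/w10.png

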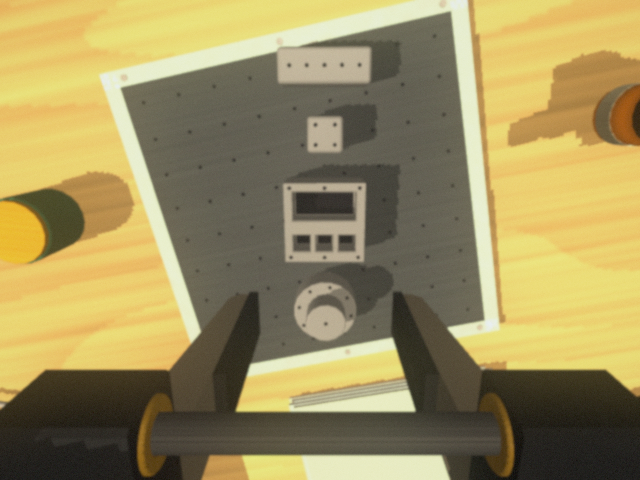

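Everything stands in line: bar (324,65), square (325,134), tray, and the round with the cap on it (dot at 326,322). Final check of the numbers:

```bash
python3 - <<'E'
from h import *
s=state();c=cam("wrist",s)
t=ray(c,[(284,183),(366,183),(364,262),(285,262)],.048)
o=t.mean(0);ex=t[0]+t[1]-t[2]-t[3];ex/=np.linalg.norm(ex);E=np.c_[ex,[-ex[1],ex[0]]]
T=lambda px,z:((ray(c,px,z)-o)@E*1000).round(1)
print("bar",T([(324,65),(289,65),(359,65)],.042));print("sq",T([(315.5,125),(334,125),(334.5,144),(315.5,144)],.046).mean(0))
h=T([(308,291),(330,287),(347,298),(294,311),(356,311),(325,282)],.04)
from scipy.optimize import least_squares
f=least_squares(lambda q:np.linalg.norm(h-q,axis=1)-[24.7]*3+0 if 0 else np.linalg.norm(h-q,axis=1)-np.r_[[24.7]*3,[30]*3],h.mean(0))
print("round",f.x,f.fun.round(1),"cap",T((326,322),.066))
E
```

```text
bar [[128.2   1.4]
 [128.   29.3]
 [128.4 -26.5]]
sq [74.9   0.35]
round [-86.94419378  -0.52465654] [ 0.9  0.   0.  -0.8 -0.2 -0.8] cap [[-85.6  -1.7]]
```

All within tolerance, so I'm handing it in.

```bash
python3 -c "
from cell import *
print(finish_job())"
```

```text
the job is handed in; nothing more can be done
None
```

The job is handed in: by my last wrist-camera check, in tray coordinates (mm), the bar is at (128, 1), the square at (75, 0) and the round at (−87, −1), with the cap about 2 mm off the round's centre. All are released and inside tolerance, and no move came into contact with the tape, jar or tin. The hand-in call returned no verdict.

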